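# Wipe the saw jig clear of chips

### The arm

A 7-joint arm with a two-finger parallel gripper is mounted at the origin on the work surface. World frame = base frame: x ahead of the robot, y to its left, z up, the work surface at z = 0. Lengths are in m, angles in rad, forces in N, time in s.
With the tool pointing down it reaches from about 0.4 to 0.9 m from the base axis. Payload 5.5 kg.
Tool frame: the origin (TCP) lies at the very end of the fingers, on their centre line; the grasp point (between the pads) lies 19 mm behind it; z points along the fingers, y is the line along which they close (so a half turn about z gives the same grasp; the last joint's range is limited). The gripper opens to 85 mm and grips with 20 to 120 N. Pads are 22 mm wide; open, the fingers measure 114 mm over their backs; the gripper's body (76 mm by 85 mm) begins 54 mm behind the grasp point. The pads swing forward as they close: fully open they stand 13 mm farther back than shut.
Start: joints at [1.516, 0.501, -0.427, 1.55, 0.221, 1.138, -0.21], TCP at [0.203, -0.617, 0.231] pointing down, gripper open.
Joint ranges: [-2.88, 2.88], [-0.31, 2.03], [-1.54, 1.56], [0.2, 2.42], [-1.41, 4.55], [0.19, 2.02], [-2.57, 2.57]. Speed limits (rad/s): [2.57, 2.57, 3.14, 3.14, 3.14, 3.14, 3.14].

### API

Orientations are given as a unit quaternion [w, x, y, z].
In Python, from rig import ctrl, imaging gives the robot as it stands.
- The arm moves only by the tool apply_moves, never from a script. Its argument "rows" is a list that holds one entry, the list of rows, each a list of 7 numbers: the turn, a rotation vector about the tool's x, y, z in degrees, then the shift along the tool's x, y, z in cm, then the opening, from 0 (shut) to 1 (fully open). A call has 1 to 10 rows; each row shifts and turns the commanded pose from where the row before left it, along the tool's axes as they then stand; what a row does not reach is not made up. A row lasts 1/12 s, in which the tool goes at most 41.7 mm and 7.16 degrees, less where a joint would pass 70% of its speed; a pose out of reach is approached as far as the arm can. A call with a gripper value outside its range is refused whole. The fingers move at their own pace and stop on an object; "force" is the grip in N (left out, the last holds). Time passes only in rows, so rows that do not move let the fingers close. It gives the time, the measured TCP pose, the force, the opening and the grip force at its end, in the units of the state.
- ctrl.sense(): the state, without advancing time (a new reading comes with each control period).
- imaging.get_image(name): name is "scene" or "top"; returns (picture, depth): 480x640x3 uint8, red, green, blue; 480x640 float32, m along the optical axis (not along the pixel's ray), 0 where there is no reading.
- imaging.get_calibration(name): a dict with "fx", "fy", "cx", "cy" (pixels), "world_to_cam" (4x4, takes a point from world to camera coordinates). Camera axes: x right, y down, z forward; pixel columns grow to the right and rows downward; lengths in m; the calibration is good to about 2 mm. A picture is of the moment at which its call begins. get_calibration takes no time and is no camera call.
- ctrl.close_job(): hands the job in; it is judged then, once.
The state is a dict: "time_s": time; "qpos": joint angles; "dq": joint speeds; "effort": joint torques, N m; "tool_pos": TCP position; "ee_rot": TCP orientation; "contact_force": force on the tool from outside, world axes, zero at the start; "wrist_torque": the same for the moment, N m; "opening": finger opening in m; "gripper_force": force on a finger pad.
Only numpy, scipy, OpenCV 4.12 (cv2) and the standard library are available. Lean on these libraries where they do the work, as an engineer would, in place of code of your own. Each camera call takes 0.05 s, during which the arm holds its last target. There are 200 camera calls.

### The job

Clear the loose steel chips out of the cut-off jig with the yellow scraper: take it out of the rack (only its two narrow ends can be reached there), stand it upright on the black mat and let go, then take it again by its broad faces so that it fits between the fences. Press it on the deck at the feed end, behind all the chips, and wipe towards the blue tray right to the edge of the deck, pressing all the way (about 10 newtons, never more than 30), so that every chip drops into the tray. Finish with the scraper standing upright on the middle of the mat and let go; do not push the chips with the fingers or disturb anything else.

Things in the scene. Friction and masses are not known exactly. Their poses are not given: they have to be found in the camera images.
- scraper: yellow scraper block with a white plastic wiping strip along its underside: 26 thick (own x), 62 wide (own y), 58 high (own z up), 160 g nominal (varies). The bottom 12 (strip) is 24 thick. Origin: centre of its underside (the wiping face). It starts upright in one slot of the rack.
- rack: fixed plywood rack, three slots side by side along own x (pitch 43, 31 clear, floor 6 above bench, open at both y ends). Origin: centre of underside. Dividers 12 thick, 50 long (y), tops 62 above bench. Blocks stand with their thickness along the rack's x: no room for fingers at their broad faces; the scraper's narrow ends stick out 6 at both y ends. Which slot holds which block varies.
- mat: fixed black rubber mat 90 (own x) x 110 (own y), 4 thick, flat on the bench; origin: centre of its underside.
- jig: fixed cut-off jig. Origin: middle of its channel, at bench level; own z up. The channel runs along own y from -110 to +110, 74 wide between two plywood fences (12 thick, tops 104 above bench), open at both ends; its floor is the deck. At the -y end a blue catch tray is fixed to the jig, below the deck. The +y end is the feed end. Two small clamp feet (12 high) outside the fences.
- deck: dark steel floor of the channel, 73 wide, 220 long (y from -110 to +110 in the jig's frame), same axes as the jig; origin: centre of its top face, 60 above the bench at rest. It rides on springs: it sinks straight down about 0.3 mm per newton of push, up to 9 mm.
- catch (a point): centre of the inner floor of the blue catch tray, 4 above the bench, at y=-159 in the jig's frame; axes as the jig. Inside 88 wide (x) by 110 long (y), rim 60 above the bench, open towards the deck's edge above it.
- chip1: loose bright steel chip (saw off-cut) number 1 of 4, 20 x 16 x 8 high, 20 g, starts lying flat on the deck between y=-70 and y=+43 of the jig's frame, anywhere across the channel; origin: centre of its underside.
- chip2: loose bright steel chip (saw off-cut) number 2 of 4, 20 x 16 x 8 high, 20 g, starts lying flat on the deck between y=-70 and y=+43 of the jig's frame, anywhere across the channel; origin: centre of its underside.
- chip3: loose bright steel chip (saw off-cut) number 3 of 4, 20 x 16 x 8 high, 20 g, starts lying flat on the deck between y=-70 and y=+43 of the jig's frame, anywhere across the channel; origin: centre of its underside.
- chip4: loose bright steel chip (saw off-cut) number 4 of 4, 20 x 16 x 8 high, 20 g, starts lying flat on the deck between y=-70 and y=+43 of the jig's frame, anywhere across the channel; origin: centre of its underside.
- sander: cork sanding block with a black face, 26 x 50 x 58, standing in another slot of the rack; loose bystander, to be left alone; origin: centre of its underside.
- spacer: plain brown wooden block, 26 x 50 x 58, standing in another slot of the rack; loose bystander, to be left alone; origin: centre of its underside.
- can: blue spray can, diameter 54, 150 high; loose bystander, to be left alone; origin: centre of its underside.
- carton: brown cardboard carton, 70 x 90 x 60 high; loose bystander, to be left alone; origin: centre of its underside.
- tape: white roll of edging tape, lying flat, outer diameter 90, 22 high; loose bystander, to be left alone; origin: centre of its underside.
- driver: red-handled screwdriver lying on the bench; loose bystander, to be left alone; origin: on its axis.
- jar: amber jar, diameter 60, 70 high; loose bystander, to be left alone; origin: centre of its underside.

How it is judged:
On the way, in this order (a step that is already met when the one before it is completed fails the run):
1. the scraper, out of the rack, has been set down upright on the mat and let go (x of scraper in the frame of mat between -0.033 and 0.033 m and y of scraper in the frame of mat between -0.043 and 0.043 m and z of scraper in the frame of mat between 0 and 0.009 m and angle between scraper's own z axis and vertical below 0.1 rad and contact force between the fingers and scraper below 0.2 N and linear speed of scraper below 0.02 m/s), for 0.2 s.
2. the scraper, taken again, is pressed upright on the deck with more than 3 N at the feed end (more than 65 mm beyond the jig's middle), behind the chips (y of scraper in the frame of jig above 0.065 m and contact force between scraper and deck above 3 N and angle between scraper's own z axis and vertical below 0.2 rad), for 0.2 s.
3. the scraper passes the middle of the deck (within 30 mm) still pressed with more than 3 N (y of scraper in the frame of jig between -0.03 and 0.03 m and contact force between scraper and deck above 3 N and angle between scraper's own z axis and vertical below 0.2 rad), for 0.1 s.
4. the scraper reaches the tray end (85 mm past the middle) still pressed with more than 3 N (y of scraper in the frame of jig below -0.085 m and contact force between scraper and deck above 3 N and angle between scraper's own z axis and vertical below 0.2 rad), for 0.1 s.
At the end, for the whole second after the job is handed in: All four chips lie in the blue catch tray (within 52 mm across and 60 mm along of the centre of its floor, less than 40 mm above it), and the scraper stands upright (within 0.1 rad) on the mat, its centre within 33 mm (mat x) and 43 mm (mat y) of the mat's centre, at rest and released (all of step 1 and x of chip1 in the frame of catch between -0.052 and 0.052 m and y of chip1 in the frame of catch between -0.06 and 0.06 m and z of chip1 in the frame of catch between -0.005 and 0.04 m and x of chip2 in the frame of catch between -0.052 and 0.052 m and y of chip2 in the frame of catch between -0.06 and 0.06 m and z of chip2 in the frame of catch between -0.005 and 0.04 m and x of chip3 in the frame of catch between -0.052 and 0.052 m and y of chip3 in the frame of catch between -0.06 and 0.06 m and z of chip3 in the frame of catch between -0.005 and 0.04 m and x of chip4 in the frame of catch between -0.052 and 0.052 m and y of chip4 in the frame of catch between -0.06 and 0.06 m and z of chip4 in the frame of catch between -0.005 and 0.04 m); the robot touches nothing.
It fails at once if a bystander (sander, spacer, can, carton, tape, driver or jar) is moved more than 25 mm (distance of any of sander, spacer, can, carton, tape, driver, jar from where it was at the start of the episode above 0.025 m).
It fails at once if the scraper is pressed on the deck harder than 30 N (contact force between scraper and deck above 30 N).
It fails at once if a chip is pushed or picked with the fingers instead of the scraper (more than 2 N) (contact force between the fingers and chip1 above 2 N or contact force between the fingers and chip2 above 2 N or contact force between the fingers and chip3 above 2 N or contact force between the fingers and chip4 above 2 N).
It also fails if it takes over 72 s, if anything falls off the work surface, if the arm or the gripper's body presses on something with over 40 N, if the wrist force passes 120 N, or if a joint passes its speed limit or range.

## Working session

There is one attempt and no reset: what is moved stays moved. The work goes in short steps, Python scripts to look and compute and a tool call to move; the robot and the scene stay as the last step left them, time stands still between calls to the robot, and variables do not carry over. Pictures are saved under pics/ and viewed, at most 10 in all, crops included, and the job is handed in when it is done.

Besides the shell and the picture viewer there is one more tool, called by a JSON object that holds its "fn" and its "kwargs", one argument or row to a line. apply_moves: Moves the arm, as the interface text tells. Its arguments: {"type":"object","properties":{"rows":{"type":"array","items":{"type":"array","items":{"type":"array","items":{"type":"number"}}}},"force":{"type":"number"}},"required":["rows"]}

```bash
mkdir -p pics
cat > h.py <<'E'
import numpy as np, cv2
from rig import ctrl, imaging
def grab(n,f=None):
    im,d=imaging.get_image(n)
    if f: cv2.imwrite('pics/'+f,cv2.cvtColor(im,cv2.COLOR_RGB2BGR))
    return im,d,imaging.get_calibration(n)
def cloud(d,c):
    v,u=np.mgrid[:480,:640]
    P=np.stack([(u-c['cx'])*d/c['fx'],(v-c['cy'])*d/c['fy'],d,np.ones_like(d)],-1)
    return (P@np.linalg.inv(c['world_to_cam']).T)[...,:3]
E
python3 - <<'E'
from h import *
for n in('top','scene'):
    im,d,c=grab(n,n+'0.png'); P=cloud(d,c)
    np.savez(n+'0.npz',im=im,d=d,P=P)
    print(n,np.linalg.inv(c['world_to_cam'])[:3],c['fx'],c['cx'],c['cy'])
s=ctrl.sense();print(s)
E
```

```text
top [[ 0.00928511 -0.98964683  0.14322336  0.3967672 ]
 [-0.99989438 -0.01079035 -0.00973654  0.03254482]
 [ 0.01118117 -0.14311783 -0.9896425   1.19433192]] 538.7511124670903 323.7624833022728 234.39558204198187
scene [[ 0.35850386  0.7005883  -0.61696922  1.30416132]
 [ 0.93352507 -0.26732476  0.23888996 -0.2593433 ]
 [ 0.00243236 -0.6615992  -0.7498537   0.97229901]] 550.2258308269395 329.52550218259495 244.43210446118363
{'time_s': 0.1, 'qpos': array([ 1.5162144 ,  0.50176967, -0.42682233,  1.55137172,  0.22077517,
        1.13828575, -0.21029555]), 'dq': array([-0.0004171 , -0.00195048,  0.0005826 , -0.00080481,  0.00079209,
        0.00054112,  0.00127847]), 'effort': array([-1.13563874e-02, -5.70810914e+01, -5.83887398e+00, -2.81748033e+01,
        1.04321114e-02,  5.57611173e-03,  3.12789462e-05]), 'tool_pos': array([ 0.20288108, -0.61685506,  0.23034366]), 'ee_rot': array([-8.87394775e-04,  9.87398179e-01,  1.58253085e-01, -9.45622583e-05]), 'contact_force': array([0.87034412, 0.8874087 , 0.21656641]), 'wrist_torque': array([ 0.00330677, -0.03223773,  0.00197773]), 'gripper_force': 0.0, 'opening': 0.08548908748989227}
```

View pics/top0.png

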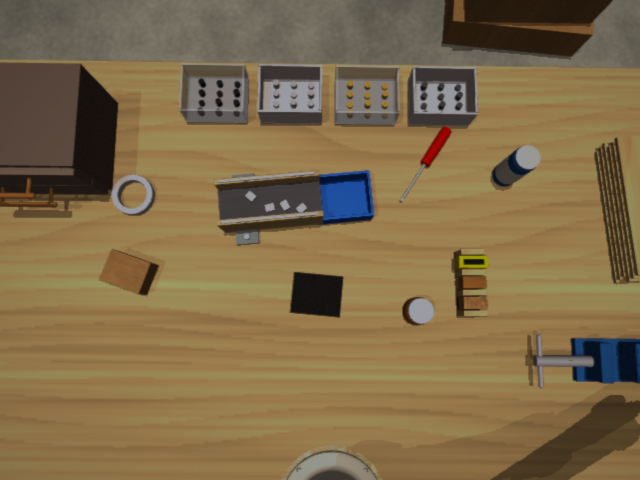

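View pics/scene0.png

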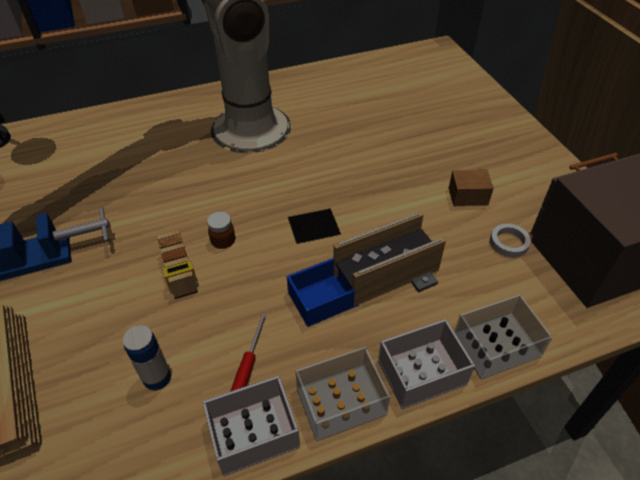

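Top view: scraper (yellow) in the rack's far slot at (473,262), two brown blocks nearer the robot; mat (317,295); jig channel (270,200) with chips at (251,196), (270,207), (285,205), (302,208) and the tray to its right (347,196). The scene view agrees.

Run:
```python
from h import *
z=np.load('top0.npz'); im,P=z['im'],z['P']; hsv=cv2.cvtColor(im,cv2.COLOR_RGB2HSV)
H,S,V=[hsv[...,i].astype(int) for i in range(3)]
def rect(m,name,box):
    mm=np.zeros_like(m); x0,y0,x1,y1=box; mm[y0:y1,x0:x1]=m[y0:y1,x0:x1]
    p=P[mm]; 
    r=cv2.minAreaRect((p[:,:2]*1000).astype(np.float32)); print(name,len(p),np.round(r,1).tolist() if 0 else r,'z',np.round(np.percentile(p[:,2],[5,50,95]),4),'mean',np.round(p.mean(0),4))
Z=P[...,2]
rect((H>22)&(H<35)&(S>180)&(V>120)&(Z>.05),'scraper',(445,240,500,280))
rect((Z>.05),'rack+blocks',(445,240,500,325))
rect((V<40)&(Z<.02),'mat',(280,260,355,325))
rect((H>100)&(H<130)&(S>150)&(V>60),'tray',(310,160,385,230))
rect((Z>.095),'fences',(205,160,335,240))
rect((Z>.05)&(Z<.064)&(S<70)&(V<90),'deck',(205,160,326,240))
m=((V>130)&(S<60)&(Z>.05)&(Z<.08)).astype(np.uint8); m[:, :205]=0;m[:,335:]=0;m[:170]=0;m[225:]=0
n,l,st,c=cv2.connectedComponentsWithStats(m)
for i in range(1,n):
    if st[i,4]>10: print('chip',c[i],st[i,4],P[l==i].mean(0))
# fence lines
for b in((215,165,322,190),(215,205,325,232)):
    mm=np.zeros_like(m,bool);mm[b[1]:b[3],b[0]:b[2]]=(Z>.095)[b[1]:b[3],b[0]:b[2]]
    p=(P[mm][:,:2]*1000).astype(np.float32);print('fence',cv2.minAreaRect(p),cv2.fitLine(p,2,0,.01,.01).ravel())
```

```text
scraper 215 ((506.0449523925781, -293.7445068359375), (24.369239807128906, 62.70771408081055), 0.2601686120033264) z [0.0611 0.0648 0.0688] mean [ 0.5062 -0.294   0.0648]
rack+blocks 1620 ((465.03033447265625, -146.34605407714844), (356.5316467285156, 139.75856018066406), 89.48148345947266) z [0.058  0.0639 0.0681] mean [ 0.4645 -0.2904  0.0732]
mat 1876 ((436.57757568359375, 36.1245002746582), (105.78436279296875, 85.94829559326172), 85.37611389160156) z [0.0008 0.0046 0.0084] mean [0.4361 0.0361 0.0046]
tray 2012 ((548.8035888671875, -25.864276885986328), (114.93083953857422, 304.79119873046875), 89.64479064941406) z [0.0014 0.0057 0.0621] mean [ 0.6503 -0.0272  0.0211]
fences 1423 ((534.0911254882812, 129.1903076171875), (293.419189453125, 219.95895385742188), 6.025074005126953) z [0.0985 0.1053 0.1108] mean [0.6219 0.1356 0.1431]
deck 2533 ((638.1199340820312, 137.9029541015625), (72.36262512207031, 219.42079162597656), 6.289627552032471) z [0.0569 0.0605 0.0634] mean [0.6357 0.1401 0.0604]
chip [250.15384615 195.34615385] 52 [0.64195736 0.17902417 0.06894953]
chip [284.31578947 204.52631579] 57 [0.62289178 0.1059358  0.06891233]
chip [269.12727273 206.89090909] 55 [0.61746034 0.13809643 0.06863017]
chip [300.98181818 207.54545455] 55 [0.61686311 0.0704374  0.06841767]
fence ((542.7978515625, 141.12364196777344), (293.8998718261719, 214.6627197265625), 0.4879074990749359) [2.4419220e-02 9.9970180e-01 6.6782507e+02 1.4066774e+02]
fence ((503.70782470703125, 137.21363830566406), (216.5772705078125, 206.54701232910156), 88.02696228027344) [7.2844855e-02 9.9734330e-01 5.8071283e+02 1.3105609e+02]
```

Run:
```python
from h import *
z=np.load('top0.npz'); P=z['P'].reshape(-1,3)
a=np.radians(6.3); R=np.array([[np.cos(a),np.sin(a)],[-np.sin(a),np.cos(a)]])
for it in range(2):
  q=(P[:,:2]-[.638,.138])@R.T; k=(P[:,2]>.096)&(P[:,2]<.113)&(abs(q[:,1])<.125)
  for s in(1,-1):
    m=k&(s*q[:,0]>.02)&(s*q[:,0]<.062); x,y=q[m].T
    f=np.polyfit(y,x,1); print(s,m.sum(),'x0',f[1],'slope deg',np.degrees(f[0]),'y',np.percentile(y,[0,2,98,100]),'x',np.percentile(x,[1,50,99]))
for nm in('scene',):
  z=np.load('scene0.npz');Q=z['P'].reshape(-1,3);im=z['im'].reshape(-1,3)
  q=(Q[:,:2]-[.638,.138])@R.T; k=(Q[:,2]>.099)&(Q[:,2]<.110)&(abs(q[:,1])<.125)
  for s in(1,-1):
    m=k&(s*q[:,0]>.02)&(s*q[:,0]<.062); x,y=q[m].T
    f=np.polyfit(y,x,1); print(nm,s,m.sum(),'x0',f[1],'slope',np.degrees(f[0]),'y',np.percentile(y,[0,2,98,100]))
  hsv=cv2.cvtColor(z['im'],cv2.COLOR_RGB2HSV).reshape(-1,3).astype(int)
  m=(hsv[:,0]>22)&(hsv[:,0]<35)&(hsv[:,1]>170)&(hsv[:,2]>100)&(abs(Q[:,0]-.506)<.04)&(abs(Q[:,1]+.294)<.06)&(Q[:,2]>.06)
  print('scraper scene',m.sum(),cv2.minAreaRect((Q[m][:,:2]*1000).astype(np.float32)),Q[m].mean(0))
  m=(hsv[:,2]<45)&(Q[:,2]<.02)&(abs(Q[:,0]-.437)<.07)&(abs(Q[:,1]-.036)<.08)
  print('mat scene',m.sum(),cv2.minAreaRect((Q[m][:,:2]*1000).astype(np.float32)))
```

```text
1 685 x0 0.03454310018443458 slope deg 0.3176463273891492 y [-0.10802944 -0.10351913  0.10638353  0.11195633] x [0.02893271 0.0341108  0.04190248]
-1 668 x0 -0.05106973842561256 slope deg 0.32701705617220755 y [-0.10761012 -0.10327367  0.10693876  0.11091947] x [-0.05671258 -0.0514942  -0.04416393]
1 685 x0 0.03454310018443458 slope deg 0.3176463273891492 y [-0.10802944 -0.10351913  0.10638353  0.11195633] x [0.02893271 0.0341108  0.04190248]
-1 668 x0 -0.05106973842561256 slope deg 0.32701705617220755 y [-0.10761012 -0.10327367  0.10693876  0.11091947] x [-0.05671258 -0.0514942  -0.04416393]
scene 1 564 x0 0.03641618081075136 slope 0.31058620067351017 y [-0.11030505 -0.10726736  0.10494138  0.10981955]
scene -1 519 x0 -0.049194154994577716 slope 0.3076241494706612 y [-0.10980202 -0.10706049  0.10507216  0.11229123]
scraper scene 146 ((504.6526794433594, -295.0397644042969), (27.815658569335938, 59.718727111816406), 0.9228165149688721) [ 0.50636786 -0.2951938   0.06461669]
mat scene 1165 ((436.2005310058594, 35.258514404296875), (106.84253692626953, 91.99708557128906), 84.78052520751953)
```

{"fn": "apply_moves", "kwargs": {
  "rows": [
    [[0,0,5,3,0,0,1],[0,0,5,3,-1,0,1],[0,0,5,3,-2,0,1],[0,0,3.2,3,-3,0,1],[0,0,0,3,-3,0,1],[0,0,0,3,-3,0,1],[0,0,0,3,-3,0,1],[0,0,0,3,-3,0,1]]
  ]
}}

```text
time_s: 0.77
tool_pos: [0.4318, -0.4167, 0.231]
ee_rot: [-0.0, 1.0, -0.0, -0.0]
contact_force: [0.2, -0.5, -0.3]
opening: 0.0855
gripper_force: 0.0
```

{"fn": "apply_moves", "kwargs": {
  "rows": [
    [[0,0,0,2,-3,0,1],[0,0,0,2,-3,0,1],[0,0,0,2,-3,0,1],[0,0,0,1,-2,0,1],[0,0,0,0,0,0,1],[0,0,0,0,0,0,1]]
  ]
}}

```text
time_s: 1.27
tool_pos: [0.5017, -0.3063, 0.231]
ee_rot: [-0.0, 1.0, 0.002, -0.0]
contact_force: [-0.4, -0.6, 0.1]
opening: 0.0854
gripper_force: 0.0
```

{"fn": "apply_moves", "kwargs": {
  "rows": [
    [[0,0,0,0.4,-1.2,0,1],[0,0,0,0,0,3,1],[0,0,0,0,0,3,1],[0,0,0,0,0,3,1],[0,0,0,0,0,2.5,1],[0,0,0,0,0,2,1],[0,0,0,0,0,1,1],[0,0,0,0,0,0,1]]
  ]
}}

```text
time_s: 1.93
tool_pos: [0.5026, -0.2963, 0.0837]
ee_rot: [-0.001, 1.0, -0.001, -0.002]
contact_force: [-0.2, 0.6, 0.6]
opening: 0.0854
gripper_force: 0.0
```

Run:
```python
from h import *
im,d,c=grab('scene'); s=ctrl.sense();print(s['tool_pos'],s['contact_force'])
cv2.imwrite('pics/s1.png',cv2.resize(im[160:340,80:320,::-1],None,fx=3,fy=3,interpolation=cv2.INTER_CUBIC))
```

```text
[ 0.50389631 -0.29668266  0.08543226] [-0.2495881   0.42462605 -0.28290112]
```

View pics/s1.png

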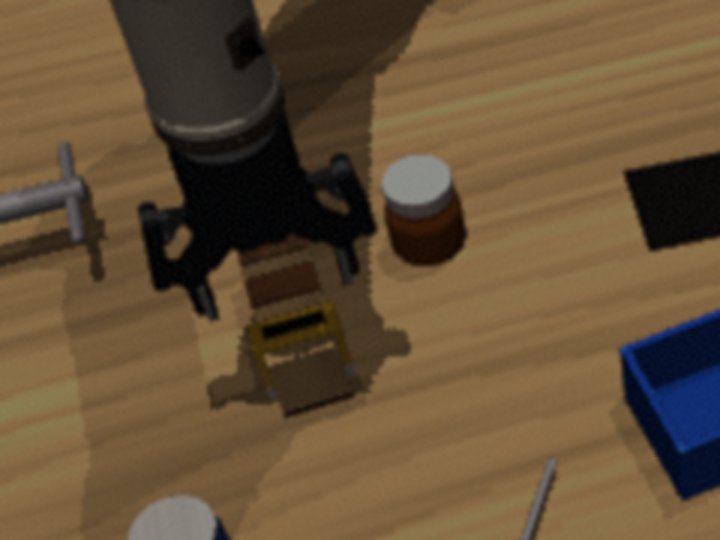

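The fingers straddle the scraper's narrow ends, clear of the jar; tips at about (210,310) and (350,275), scraper ends at (255,330) and (342,305).

{"fn": "apply_moves", "kwargs": {
  "rows": [
    [[0,0,0,0.15,-0.2,2,1],[0,0,0,0,0,2,1],[0,0,0,0,0,1.5,1],[0,0,0,0,0,0.8,1],[0,0,0,0,0,0,1],[0,0,0,0,0,0,0],[0,0,0,0,0,0,0],[0,0,0,0,0,0,0],[0,0,0,0,0,0,0],[0,0,0,0,0,0,0]]
  ],
  "force": 50
}}

```text
time_s: 2.82
tool_pos: [0.508, -0.2951, 0.0251]
ee_rot: [0.001, 1.0, 0.0, 0.001]
contact_force: [0.4, 0.9, 6.0]
opening: 0.0615
gripper_force: 55.6
```

{"fn": "apply_moves", "kwargs": {
  "rows": [
    [[0,0,0,0,0,-0.5,0],[0,0,0,0,0,-1,0],[0,0,0,0,0,-2,0],[0,0,0,0,0,-2.5,0],[0,0,0,0,0,-3,0],[0,0,0,0,0,-3,0],[0,0,0,0,0,-2,0],[0,0,0,0,0,0,0]]
  ]
}}

```text
time_s: 3.48
tool_pos: [0.5093, -0.2957, 0.1691]
ee_rot: [0.002, 1.0, 0.0, 0.004]
contact_force: [1.3, -0.6, -1.0]
opening: 0.0611
gripper_force: 57.5
```

{"fn": "apply_moves", "kwargs": {
  "rows": [
    [[0,0,0,0,-2,0,0],[0,0,0,-0.5,-4,0,0],[0,0,0,-0.7,-4,0,0],[0,0,0,-1,-4,0,0],[0,0,0,-1,-4,0,0],[0,0,0,-1,-4,0,0],[0,0,0,-1,-4,0,0],[0,0,0,-1,-4,0,0],[0,0,0,-1,-2,0,0],[0,0,0,0,0,0,0]]
  ]
}}

```text
time_s: 4.32
tool_pos: [0.4314, 0.0308, 0.1631]
ee_rot: [-0.0, 1.0, 0.004, -0.001]
contact_force: [-0.1, -0.1, -1.0]
opening: 0.0616
gripper_force: 57.5
```

Run:
```python
from h import *
s=ctrl.sense();print(s['tool_pos'],s['qpos'],s['time_s'])
```

```text
[0.43137254 0.03078875 0.16312409] [ 0.46816356  0.23157472 -0.66525827  2.12904003  0.18978616  0.83995754
 -1.87385143] 4.3167
```

{"fn": "apply_moves", "kwargs": {
  "rows": [
    [[0,0,-3,0.5,-0.5,0,0],[0,0,-7,0,0,0,0],[0,0,-7,0,0,0,0],[0,0,-7,0,0,0,0],[0,0,-7,0,0,0,0],[0,0,-7,0,0,0,0],[0,0,-7,0,0,0,0],[0,0,-7,0,0,0,0],[0,0,-7,0,0,0,0],[0,0,-7,0,0,0,0]]
  ]
}}

```text
time_s: 5.15
tool_pos: [0.4388, 0.0298, 0.163]
ee_rot: [-0.0, 0.837, 0.547, -0.001]
contact_force: [-0.6, 0.1, -1.0]
opening: 0.0613
gripper_force: 57.3
```

{"fn": "apply_moves", "kwargs": {
  "rows": [
    [[0,0,-7,0,0,0,0],[0,0,-7,0,0,0,0],[0,0,-7,0,0,0,0],[0,0,-7,0,0,0,0],[0,0,-4,0,0,0,0],[0,0,0,0,0,3,0],[0,0,0,0,0,3,0],[0,0,0,0,0,2,0],[0,0,0,0,0,0,0]]
  ]
}}

```text
time_s: 5.9
tool_pos: [0.4358, 0.0294, 0.0799]
ee_rot: [-0.003, 0.656, 0.755, -0.003]
contact_force: [-0.4, 0.1, -1.7]
opening: 0.0616
gripper_force: 57.3
```

{"fn": "apply_moves", "kwargs": {
  "rows": [
    [[0,0,2,0.7,0,2,0],[0,0,0,0,0,1.5,0],[0,0,0,0,0,1,0],[0,0,0,0,0,0.5,0],[0,0,0,0,0,0.2,0],[0,0,0,0,0,0,0],[0,0,0,0,0,0,0]]
  ]
}}

```text
time_s: 6.48
tool_pos: [0.4391, 0.0374, 0.032]
ee_rot: [0.0, 0.669, 0.743, 0.0]
contact_force: [1.2, -0.0, -1.1]
opening: 0.0613
gripper_force: 57.5
```

{"fn": "apply_moves", "kwargs": {
  "rows": [
    [[0,0,0,0,0,0.3,0],[0,0,0,0,0,0.2,0],[0,0,0,0,0,0.2,0],[0,0,0,0,0,0.1,0],[0,0,0,0,0,0,0],[0,0,0,0,0,0,0]]
  ]
}}

```text
time_s: 6.98
tool_pos: [0.4384, 0.0375, 0.0233]
ee_rot: [-0.0, 0.669, 0.743, -0.0]
contact_force: [0.8, 0.2, -1.4]
opening: 0.0619
gripper_force: 57.5
```

{"fn": "apply_moves", "kwargs": {
  "rows": [
    [[0,0,0,0,0,0.1,0],[0,0,0,0,0,0.1,0],[0,0,0,0,0,0,0],[0,0,0,0,0,0,0]]
  ]
}}

```text
time_s: 7.32
tool_pos: [0.4385, 0.0375, 0.023]
ee_rot: [0.001, 0.669, 0.743, -0.001]
contact_force: [-9.1, -1.3, 27.9]
opening: 0.0615
gripper_force: 60.8
```

{"fn": "apply_moves", "kwargs": {
  "rows": [
    [[0,0,0,0,0,-0.15,0],[0,0,0,0,0,0,0],[0,0,0,0,0,0,1],[0,0,0,0,0,0,1],[0,0,0,0,0,0,1],[0,0,0,0,0,0,1],[0,0,0,0,0,0,1],[0,0,0,0,0,0,1],[0,0,0,0,0,0,1]]
  ]
}}

```text
time_s: 8.07
tool_pos: [0.4384, 0.0375, 0.0227]
ee_rot: [-0.0, 0.669, 0.743, -0.0]
contact_force: [0.7, 0.3, 0.7]
opening: 0.0854
gripper_force: 0.0
```

{"fn": "apply_moves", "kwargs": {
  "rows": [
    [[0,0,0,0,0,-1,1],[0,0,0,0,0,-2,1],[0,0,0,0,0,-3,1],[0,0,0,0,0,-3,1],[0,0,0,0,0,-3,1],[0,0,-7,0,0,0,1],[0,0,-7,0,0,0,1],[0,0,-7,0,0,0,1],[0,0,-7,0,0,0,1],[0,0,-7,0,0,0,1]]
  ]
}}

```text
time_s: 8.9
tool_pos: [0.4384, 0.0374, 0.1436]
ee_rot: [0.0, 0.412, 0.911, -0.0]
contact_force: [-0.3, 0.9, 0.1]
opening: 0.0855
gripper_force: 0.0
```

{"fn": "apply_moves", "kwargs": {
  "rows": [
    [[0,0,-7,0,0,0,1],[0,0,-7,0,0,0,1],[0,0,-7,0,0,0,1],[0,0,-7,0,0,0,1],[0,0,-7,0,0,0,1],[0,0,-7,0,0,0,1],[0,0,-7,0,0,0,1],[0,0,-6,0,0,0,1],[0,0,0,0,0,0,1]]
  ]
}}

```text
time_s: 9.65
tool_pos: [0.4382, 0.0374, 0.1432]
ee_rot: [-0.0, -0.054, 0.999, 0.0]
contact_force: [0.4, -0.0, 0.5]
opening: 0.0855
gripper_force: 0.0
```

Run:
```python
from h import *
im,d,c=grab('scene'); s=ctrl.sense();print(s['tool_pos'],s['ee_rot'],s['qpos'],s['contact_force'],s['time_s'])
cv2.imwrite('pics/s2.png',cv2.resize(im[120:340,180:460,::-1],None,fx=2.5,fy=2.5,interpolation=cv2.INTER_CUBIC))
Q=cloud(d,c);hsv=cv2.cvtColor(im,cv2.COLOR_RGB2HSV).astype(int)
m=(hsv[...,0]>20)&(hsv[...,0]<36)&(hsv[...,1]>160)&(hsv[...,2]>60)&(abs(Q[...,0]-.437)<.06)&(abs(Q[...,1]-.036)<.06)&(Q[...,2]>.05)
print(m.sum(),cv2.minAreaRect((Q[m&(Q[...,2]>.055)][:,:2]*1000).astype(np.float32)),np.percentile(Q[m][:,2],[5,50,95]))
```

```text
[0.43827051 0.03751789 0.14311867] [-1.24859887e-04 -5.14572095e-02  9.98675144e-01  3.10825891e-04] [ 0.92039297  0.58548643 -1.32223167  2.12020158  0.69624454  0.98682409
  0.88708362] [-0.48719089 -0.36033675 -0.64301203] 9.7
45 ((443.21856689453125, 32.19092559814453), (56.51826858520508, 23.319272994995117), 4.98612117767334) [0.05749486 0.0618853  0.06494875]
```

View pics/s2.png

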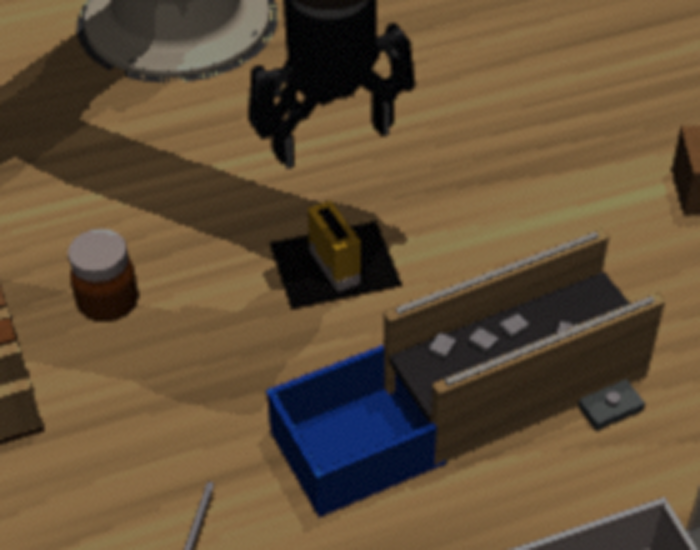

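The scraper stands upright on the mat at about (333,240) in the crop, the gripper is above it and turned to the broad faces, and the chips in the channel are untouched.

{"fn": "apply_moves", "kwargs": {
  "rows": [
    [[0,0,0,0,-0.25,2,1],[0,0,0,0,0,3,1],[0,0,0,0,0,3,1],[0,0,0,0,0,2,1],[0,0,0,0,0,1,1],[0,0,0,0,0,0.4,1],[0,0,0,0,0,0,1],[0,0,0,0,0,0,1]]
  ]
}}

```text
time_s: 10.37
tool_pos: [0.4395, 0.0353, 0.0298]
ee_rot: [0.001, -0.052, 0.999, 0.0]
contact_force: [-0.2, 0.2, 0.5]
opening: 0.0855
gripper_force: 0.0
```

{"fn": "apply_moves", "kwargs": {
  "rows": [
    [[0,0,0,0,0,0,0.2],[0,0,0,0,0,0,0.2],[0,0,0,0,0,0,0.2],[0,0,0,0,0,0,0.2],[0,0,0,0,0,0,0],[0,0,0,0,0,0,0],[0,0,0,0,0,0,0],[0,0,0,0,0,0,0]]
  ],
  "force": 80
}}

```text
time_s: 11.03
tool_pos: [0.439, 0.0349, 0.0293]
ee_rot: [0.0, -0.052, 0.999, -0.0]
contact_force: [-0.2, -0.8, 5.5]
opening: 0.025
gripper_force: 78.3
```

{"fn": "apply_moves", "kwargs": {
  "rows": [
    [[0,0,0,0,0,-0.5,0],[0,0,0,0,0,-1.5,0],[0,0,0,0,0,-3,0],[0,0,0,0,0,-3.5,0],[0,0,0,0,0,-3.5,0],[0,0,0,0,1,-3.5,0],[0,0,0,0,3,-0.5,0],[0,0,0,0,3,0,0],[0,0,0,0,3,0,0],[0,0,0,0,0,0,0]]
  ]
}}

```text
time_s: 11.87
tool_pos: [0.4269, 0.1408, 0.1903]
ee_rot: [0.001, -0.056, 0.998, 0.002]
contact_force: [-1.4, 0.4, -0.4]
opening: 0.0251
gripper_force: 79.0
```

{"fn": "apply_moves", "kwargs": {
  "rows": [
    [[0,0,0,-1,2,0,0],[0,0,0,-2,2,0,0],[0,0,0,-3,2,0,0],[0,0,0,-3,1.2,0,0],[0,0,0,-3,0,0,0],[0,0,0,-3,0,0,0],[0,0,0,-3,0,0,0],[0,0,0,-2,0,0,0],[0,0,0,0,0,0,0],[0,0,0,0,0,0,0]]
  ]
}}

```text
time_s: 12.7
tool_pos: [0.6195, 0.2269, 0.1879]
ee_rot: [-0.001, -0.052, 0.999, 0.0]
contact_force: [-0.7, -0.3, -1.0]
opening: 0.0248
gripper_force: 79.1
```

```bash
cat > j.py <<'E'
from h import *
s=ctrl.sense();w=s['ee_rot'];p=s['tool_pos'];a=np.radians(6)
d=p[:2]-[.6307,.1375]
print('jig x,y mm',1000*d@[np.cos(a),np.sin(a)],1000*d@[-np.sin(a),np.cos(a)],'z',p[2],'psi',np.degrees(2*np.arctan2(w[2],w[1])),w,s['qpos'],s['contact_force'],s['time_s'])
E
python3 j.py
```

```text
jig x,y mm -1.8312129656677465 90.09344444693069 z 0.18794675263875865 psi 185.97353401580335 [-1.01719287e-03 -5.21052818e-02  9.98641015e-01  3.58211379e-04] [ 0.29830073  0.79650774 -1.09910983  1.54847961  0.73163732  1.25725962
  0.76160647] [-0.70442053 -0.30092918 -1.0393432 ] 12.7
```

{"fn": "apply_moves", "kwargs": {
  "rows": [
    [[0,0,0,-0.15,0,1.5,0],[0,0,0,0,0,1.5,0],[0,0,0,0,0,1,0],[0,0,0,0,0,0,0],[0,0,0,0,0,0,0]]
  ]
}}

```text
time_s: 13.12
tool_pos: [0.6199, 0.2265, 0.1473]
ee_rot: [-0.001, -0.053, 0.999, -0.0]
contact_force: [0.3, 1.4, -1.6]
opening: 0.025
gripper_force: 79.1
```

```bash
python3 - <<'E'
from h import *
im,d,c=grab('scene')
cv2.imwrite('pics/s3.png',cv2.resize(im[140:320,310:490,::-1],None,fx=3.3,fy=3.3,interpolation=cv2.INTER_CUBIC))
Q=cloud(d,c);hsv=cv2.cvtColor(im,cv2.COLOR_RGB2HSV).astype(int)
a=np.radians(6);D=Q[...,:2]-[.6307,.1375];jx=D@[np.cos(a),np.sin(a)];jy=D@[-np.sin(a),np.cos(a)]
m=(hsv[...,0]>20)&(hsv[...,0]<36)&(hsv[...,1]>160)&(hsv[...,2]>50)&(abs(jy-.09)<.03)&(abs(jx)<.06)&(Q[...,2]>.12)&(Q[...,2]<.22)
print(m.sum(),*[np.percentile(v[m],[1,5,50,95,99]) for v in (jx,jy,Q[...,2])])
E
python3 j.py
```

```text
78 [-0.00101346  0.00749771  0.02875929  0.03094255  0.03182699] [0.07466331 0.07564722 0.08598428 0.09811232 0.09949168] [0.13965347 0.14308922 0.16801058 0.18198257 0.18275499]
jig x,y mm -0.7101879673072551 90.06501162466247 z 0.14841452759918916 psi 186.03128791454026 [-4.13403128e-04 -5.26086140e-02  9.98615120e-01 -7.55851422e-05] [ 0.28348427  0.83575166 -1.06710245  1.57688943  0.7705881   1.20089563
  0.73842751] [-0.1916645   0.2024699  -1.63926398] 13.1667
```

View pics/s3.png

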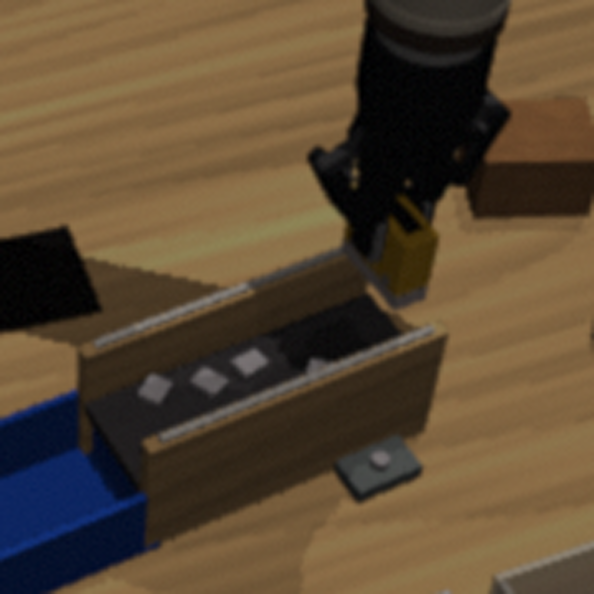

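The scraper hangs above the feed end, its far end face at jig x ≈ 31 mm as expected, so it is centred between the fences; the chips lie ahead of it at (155,388)–(318,365).

{"fn": "apply_moves", "kwargs": {
  "rows": [
    [[0,0,0,0,0,1.5,0],[0,0,0,0,0,1.5,0],[0,0,0,0,0,1.5,0],[0,0,0,0,0,1,0],[0,0,0,0,0,0.3,0],[0,0,0,0,0,0,0],[0,0,0,0,0,0,0]]
  ]
}}

```text
time_s: 13.75
tool_pos: [0.621, 0.2275, 0.0907]
ee_rot: [-0.0, -0.053, 0.999, 0.0]
contact_force: [-0.7, 0.7, -1.4]
opening: 0.0254
gripper_force: 79.1
```

```bash
python3 j.py
```

```text
jig x,y mm -0.21009028111552097 90.50157974054942 z 0.09068413834131611 psi 186.02392265674808 [-1.36140519e-04 -5.25444318e-02  9.98618553e-01  2.21570549e-04] [ 0.25912857  0.89666811 -1.01667051  1.60885184  0.82901419  1.1210739
  0.70231743] [-0.68024259  0.65196557 -1.37994625] 13.75
```

Bias is about -1.4 N (block weight). Press in small steps.

{"fn": "apply_moves", "kwargs": {
  "rows": [
    [[0,0,0,0,0,0.2,0],[0,0,0,0,0,0.2,0],[0,0,0,0,0,0.1,0],[0,0,0,0,0,0.1,0],[0,0,0,0,0,0,0],[0,0,0,0,0,0,0]]
  ]
}}

```text
time_s: 14.25
tool_pos: [0.6213, 0.2271, 0.0851]
ee_rot: [0.0, -0.052, 0.999, -0.0]
contact_force: [0.7, 0.3, -1.1]
opening: 0.025
gripper_force: 79.1
```

{"fn": "apply_moves", "kwargs": {
  "rows": [
    [[0,0,0,0,0,0.1,0],[0,0,0,0,0,0.1,0],[0,0,0,0,0,0,0],[0,0,0,0,0,0,0]]
  ]
}}

```text
time_s: 14.58
tool_pos: [0.6213, 0.2272, 0.0834]
ee_rot: [0.0, -0.052, 0.999, -0.0]
contact_force: [-1.6, -0.5, 4.5]
opening: 0.0248
gripper_force: 79.7
```

{"fn": "apply_moves", "kwargs": {
  "rows": [
    [[0,0,0,0,0,0.1,0],[0,0,0,0,0,0.05,0],[0,0,0,0,0,0,0],[0,0,0,0,0,0,0],[0,0,0,0,0,0,0]]
  ]
}}

```text
time_s: 15.0
tool_pos: [0.6213, 0.2272, 0.0824]
ee_rot: [0.0, -0.052, 0.999, -0.0]
contact_force: [-2.4, -2.5, 7.9]
opening: 0.0254
gripper_force: 80.1
```

{"fn": "apply_moves", "kwargs": {
  "rows": [
    [[0,0,0,0,-0.2,0,0],[0,0,0,0,-0.4,0,0],[0,0,0,0,-0.4,0,0],[0,0,0,0,-0.4,0,0],[0,0,0,0,-0.4,0,0],[0,0,0,0,-0.4,0,0]]
  ]
}}

```text
time_s: 15.5
tool_pos: [0.6238, 0.2087, 0.083]
ee_rot: [0.001, -0.053, 0.999, 0.003]
contact_force: [-0.8, 4.1, 5.5]
opening: 0.0248
gripper_force: 80.1
```

{"fn": "apply_moves", "kwargs": {
  "rows": [
    [[0,0,0,0,-0.4,0.05,0],[0,0,0,0,-0.4,0,0],[0,0,0,0,-0.4,0,0],[0,0,0,0,-0.4,0,0],[0,0,0,0,-0.4,0,0],[0,0,0,0,-0.4,0,0],[0,0,0,0,-0.4,0,0],[0,0,0,0,-0.4,0,0],[0,0,0,0,-0.4,0,0]]
  ]
}}

```text
time_s: 16.25
tool_pos: [0.6279, 0.1733, 0.0827]
ee_rot: [0.002, -0.053, 0.999, 0.003]
contact_force: [0.2, 5.0, 5.6]
opening: 0.0248
gripper_force: 80.1
```

```bash
python3 j.py
```

```text
jig x,y mm 0.9331682491941417 35.94393456654676 z 0.08270537058929962 psi 186.11768499058968 [ 0.00163962 -0.05336122  0.99856976  0.0028869 ] [ 0.35476088  0.8931468  -1.01731839  1.6444037   0.83758246  1.09247452
  0.77180495] [0.19960849 4.96484843 5.55982812] 16.25
```

{"fn": "apply_moves", "kwargs": {
  "rows": [
    [[0,0,0,0.05,-0.4,0.08,0],[0,0,0,0,-0.4,0,0],[0,0,0,0,-0.4,0,0],[0,0,0,0,-0.4,0,0],[0,0,0,0,-0.4,0,0],[0,0,0,0,-0.4,0,0],[0,0,0,0,-0.4,0,0],[0,0,0,0,-0.4,0,0],[0,0,0,0,-0.4,0,0]]
  ]
}}

```text
time_s: 17.0
tool_pos: [0.6315, 0.1382, 0.0823]
ee_rot: [0.002, -0.054, 0.999, 0.003]
contact_force: [0.1, 5.7, 8.8]
opening: 0.0249
gripper_force: 80.2
```

{"fn": "apply_moves", "kwargs": {
  "rows": [
    [[0,0,0,0,-0.4,0,0],[0,0,0,0,-0.4,0,0],[0,0,0,0,-0.4,0,0],[0,0,0,0,-0.4,0,0],[0,0,0,0,-0.4,0,0],[0,0,0,0,-0.4,0,0],[0,0,0,0,-0.4,0,0],[0,0,0,0,-0.4,0,0]]
  ]
}}

```text
time_s: 17.67
tool_pos: [0.6349, 0.1065, 0.0823]
ee_rot: [0.002, -0.054, 0.999, 0.003]
contact_force: [-0.0, 6.4, 7.9]
opening: 0.025
gripper_force: 80.2
```

```bash
python3 j.py
```

```text
jig x,y mm 0.9551574917347082 -31.279502186946992 z 0.08231370589521037 psi 186.14556354723368 [ 0.00212186 -0.05360405  0.99855468  0.0032642 ] [ 0.46845678  0.88559951 -1.0225202   1.66563656  0.83838797  1.08333056
  0.86830584] [-0.0459031   6.35843711  7.88206209] 17.6667
```

{"fn": "apply_moves", "kwargs": {
  "rows": [
    [[0,0,0,0.05,-0.4,0,0],[0,0,0,0,-0.4,0,0],[0,0,0,0,-0.4,0,0],[0,0,0,0,-0.4,0,0],[0,0,0,0,-0.4,0,0],[0,0,0,0,-0.4,0,0],[0,0,0,0,-0.4,0,0],[0,0,0,0,-0.4,0,0],[0,0,0,0,-0.4,0,0]]
  ]
}}

```text
time_s: 18.42
tool_pos: [0.6384, 0.0705, 0.0823]
ee_rot: [0.002, -0.054, 0.999, 0.003]
contact_force: [-0.7, 6.2, 8.3]
opening: 0.0249
gripper_force: 80.3
```

{"fn": "apply_moves", "kwargs": {
  "rows": [
    [[0,0,0,0,-0.3,0,0],[0,0,0,0,-0.3,0,0],[0,0,0,0,-0.3,0,0],[0,0,0,0,-0.3,0,0],[0,0,0,0,-0.3,0,0],[0,0,0,0,-0.3,0,0],[0,0,0,0,-0.3,0,0],[0,0,0,0,-0.3,0,0],[0,0,0,0,-0.2,0,0]]
  ]
}}

```text
time_s: 19.17
tool_pos: [0.6412, 0.0444, 0.0823]
ee_rot: [0.002, -0.053, 0.999, 0.003]
contact_force: [-0.7, 5.7, 9.0]
opening: 0.0252
gripper_force: 80.3
```

```bash
python3 j.py
```

```text
jig x,y mm 0.7353923422121228 -93.69406428892468 z 0.08226172107570448 psi 186.12921031900052 [ 0.00221562 -0.05346159  0.99856324  0.002899  ] [ 0.56704006  0.88545928 -1.02427553  1.66800288  0.83957082  1.08360471
  0.96338217] [-0.65886597  5.67960568  9.01709099] 19.1667
```

{"fn": "apply_moves", "kwargs": {
  "rows": [
    [[0,0,0,0,-0.3,0,0],[0,0,0,0,-0.3,0,0],[0,0,0,0,-0.3,0,0],[0,0,0,0,-0.3,0,0],[0,0,0,0,-0.3,0,0],[0,0,0,0,0,0,0],[0,0,0,0,0,0,0],[0,0,0,0,0,0,0]]
  ]
}}

```text
time_s: 19.83
tool_pos: [0.6428, 0.0286, 0.0822]
ee_rot: [0.002, -0.053, 0.999, 0.002]
contact_force: [-0.4, 3.5, 9.2]
opening: 0.0251
gripper_force: 80.5
```

```bash
python3 j.py
python3 - <<'E'
from h import *
im,d,c=grab('scene')
cv2.imwrite('pics/s4.png',cv2.resize(im[180:330,270:460,::-1],None,fx=3.8,fy=3.8,interpolation=cv2.INTER_CUBIC))
E
```

```text
jig x,y mm 0.6843919086144561 -109.62158026208138 z 0.08216347854328271 psi 186.09624003389877 [ 0.00206415 -0.0531744   0.99858082  0.00213801] [ 0.58983227  0.88647786 -1.02359198  1.66570184  0.84059475  1.08553554
  0.98707627] [-0.35107376  3.48025498  9.24999788] 19.8333
```

View pics/s4.png

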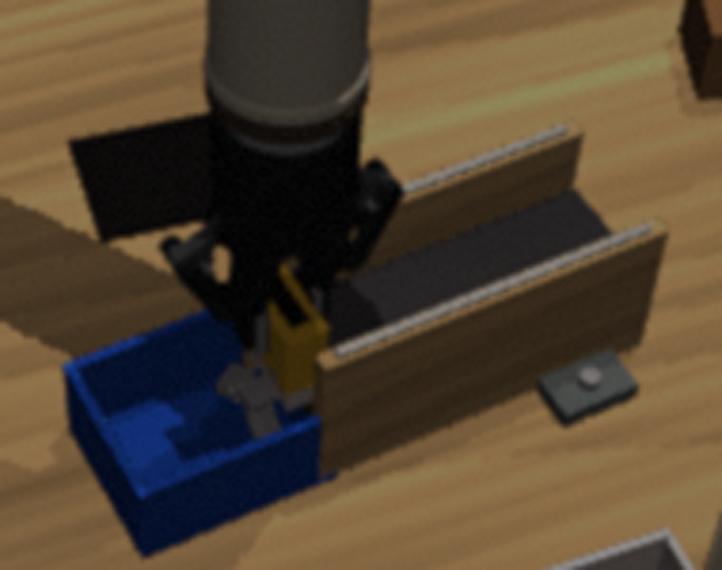

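The deck is clear behind the scraper, and the chips show below its front edge in the tray at about (235,380)–(265,415). Lift and check.

{"fn": "apply_moves", "kwargs": {
  "rows": [
    [[0,0,0,0,0,-0.5,0],[0,0,0,0,0,-1,0],[0,0,0,0,0,-2,0],[0,0,0,0,0,-3,0],[0,0,0,0,0,-3,0],[0,0,0,0,0,-1.5,0],[0,0,0,2,0,0,0],[0,0,0,3,0,0,0],[0,0,0,3,0,0,0],[0,0,0,3,0,0,0]]
  ]
}}

```text
time_s: 20.72
tool_pos: [0.5302, 0.0132, 0.1893]
ee_rot: [-0.001, -0.052, 0.999, -0.0]
contact_force: [-0.2, 0.4, -1.4]
opening: 0.025
gripper_force: 78.9
```

{"fn": "apply_moves", "kwargs": {
  "rows": [
    [[0,0,0,3,0,0,0],[0,0,0,3,0,0,0],[0,0,0,2,0,0,0],[0,0,0,1,0,0,0],[0,0,0,0,0,0,0],[0,0,0,0,0,0,0]]
  ]
}}

```text
time_s: 21.22
tool_pos: [0.4424, 0.0033, 0.1899]
ee_rot: [0.0, -0.052, 0.999, -0.001]
contact_force: [0.1, 0.2, -1.3]
opening: 0.0249
gripper_force: 78.9
```

```bash
python3 j.py
python3 - <<'E'
from h import *
im,d,c=grab('top')
cv2.imwrite('pics/t5.png',cv2.resize(im[150:340,205:395,::-1],None,fx=3.1,fy=3.1,interpolation=cv2.INTER_CUBIC))
E
```

```text
jig x,y mm -201.27295678629204 -113.76314659267278 z 0.18994722472422698 psi 185.94829422479575 [ 9.20006767e-05 -5.18853408e-02  9.98652846e-01 -6.29729084e-04] [ 1.06105297  0.49520521 -1.37829871  2.0730622   0.57151971  1.04392606
  1.07004463] [ 0.13462805  0.20852612 -1.32361667] 21.2167
```

View pics/t5.png

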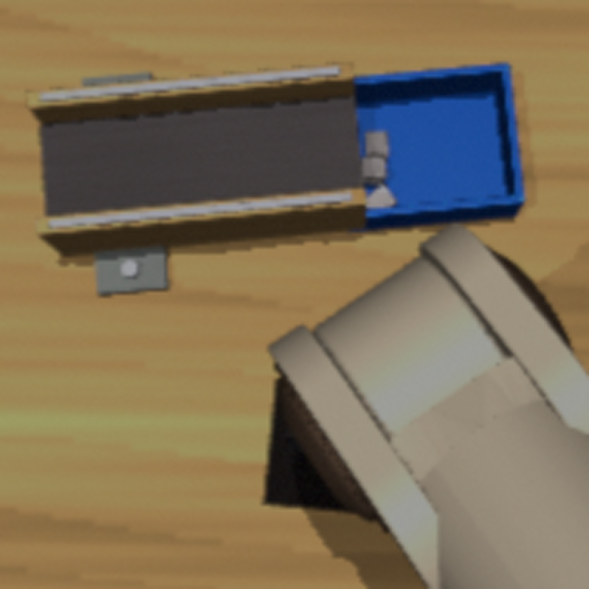

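The deck is empty; three chips are visible in the tray beside the deck edge at (376,143), (374,168) and (382,197), the fourth probably overlapped. I put the scraper back and check the chips from the other camera afterwards.

{"fn": "apply_moves", "kwargs": {
  "rows": [
    [[0,0,0,0.2,1.6,0,0],[0,0,0,0,1.6,2,0],[0,0,0,0,0,3,0],[0,0,0,0,0,3,0],[0,0,0,0,0,3,0],[0,0,0,0,0,2.5,0],[0,0,0,0,0,1.2,0],[0,0,0,0,0,0.3,0],[0,0,0,0,0,0,0],[0,0,0,0,0,0,0]]
  ]
}}

```text
time_s: 22.1
tool_pos: [0.4383, 0.0366, 0.0405]
ee_rot: [0.001, -0.053, 0.999, 0.0]
contact_force: [-0.0, 0.3, -1.4]
opening: 0.0249
gripper_force: 78.9
```

```bash
python3 j.py
python3 - <<'E'
from h import *
im,d,c=grab('scene')
cv2.imwrite('pics/s6.png',cv2.resize(im[220:320,280:400,::-1],None,fx=5,fy=5,interpolation=cv2.INTER_CUBIC))
a=np.radians(6)
for n in('scene','top'):
  if n=='top': im,d,c=grab('top')
  Q=cloud(d,c);hsv=cv2.cvtColor(im,cv2.COLOR_RGB2HSV).astype(int)
  D=Q[...,:2]-[.6307,.1375];jx=D@[np.cos(a),np.sin(a)];jy=D@[-np.sin(a),np.cos(a)]
  m=((hsv[...,1]<80)&(hsv[...,2]>50)&(abs(jx)<.042)&(jy<-.1)&(jy>-.21)&(Q[...,2]>0)&(Q[...,2]<.09)).astype(np.uint8)
  k,l,st,ce=cv2.connectedComponentsWithStats(m)
  for i in range(1,k):
    if st[i,4]>5: print(n,st[i],'jx',np.percentile(jx[l==i],[2,98]),'jy',np.percentile(jy[l==i],[2,98]),'z',np.percentile(Q[l==i][:,2],[2,50,98]))
E
```

```text
jig x,y mm -201.93930644382786 -80.25820134258853 z 0.040461598473731805 psi 186.03365590157708 [ 5.14442224e-04 -5.26292439e-02  9.98613918e-01  3.75970060e-04] [ 0.70259962  0.67973875 -1.03241694  2.17985695  0.87235977  0.78106186
  0.76143505] [-0.03450623  0.2797099  -1.37445912] 22.1
scene [327 276  17  19 180] jx [-0.039207    0.01213833] jy [-0.13077498 -0.10642033] z [0.00323237 0.01793171 0.02856511]
top [315 181  18  36 291] jx [-0.03376206  0.03217949] jy [-0.12954023 -0.10037791] z [0.00462104 0.02491661 0.0645228 ]
```

View pics/s6.png

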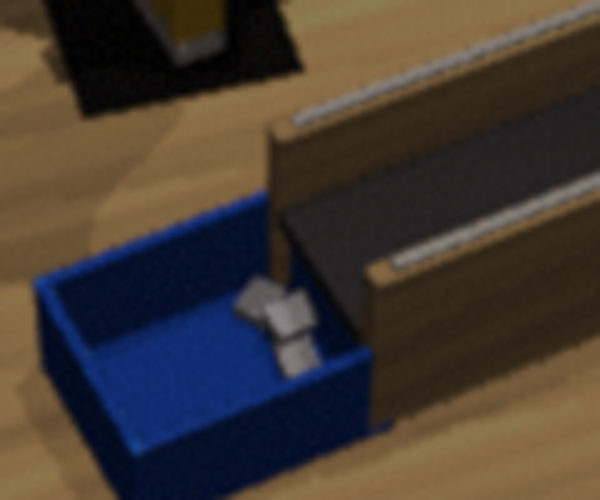

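The chips lie heaped on the tray floor beside the deck at (260,300), (290,315) and (297,355), top at about 28 mm. The fourth must be under the heap, since the deck is bare.

{"fn": "apply_moves", "kwargs": {
  "rows": [
    [[0,0,0,0,0,0.4,0],[0,0,0,0,0,0.3,0],[0,0,0,0,0,0.2,0],[0,0,0,0,0,0.1,0],[0,0,0,0,0,0,0],[0,0,0,0,0,0,0]]
  ]
}}

```text
time_s: 22.7
tool_pos: [0.4371, 0.0358, 0.03]
ee_rot: [-0.0, -0.052, 0.999, -0.0]
contact_force: [0.5, -0.1, -2.3]
opening: 0.0249
gripper_force: 78.9
```

{"fn": "apply_moves", "kwargs": {
  "rows": [
    [[0,0,0,0,0,0.05,0],[0,0,0,0,0,0.05,0],[0,0,0,0,0,0,0],[0,0,0,0,0,0,0]]
  ]
}}

```text
time_s: 23.03
tool_pos: [0.4372, 0.0359, 0.0293]
ee_rot: [0.0, -0.052, 0.999, -0.0]
contact_force: [-2.2, -0.3, 4.9]
opening: 0.0253
gripper_force: 79.6
```

Standing on the mat; release and rise.

{"fn": "apply_moves", "kwargs": {
  "rows": [
    [[0,0,0,0,0,0,1],[0,0,0,0,0,0,1],[0,0,0,0,0,0,1],[0,0,0,0,0,0,1],[0,0,0,0,0,0,1],[0,0,0,0,0,0,1],[0,0,0,0,0,0,1],[0,0,0,0,0,0,1],[0,0,0,0,0,0,1]]
  ]
}}

```text
time_s: 23.78
tool_pos: [0.4371, 0.0358, 0.029]
ee_rot: [0.0, -0.052, 0.999, 0.0]
contact_force: [-0.0, 0.4, 0.3]
opening: 0.0855
gripper_force: 0.0
```

{"fn": "apply_moves", "kwargs": {
  "rows": [
    [[0,0,0,0,0,-1,1],[0,0,0,0,0,-2,1],[0,0,0,0,0,-3,1],[0,0,0,0,0,-3,1],[0,0,0,0,0,-3,1],[0,0,0,0,0,-2,1],[0,0,0,0,0,-1,1],[0,0,0,0,0,0,1],[0,0,0,0,0,0,1],[0,0,0,0,0,0,1]]
  ]
}}

```text
time_s: 24.62
tool_pos: [0.4362, 0.0353, 0.1779]
ee_rot: [-0.001, -0.052, 0.999, -0.0]
contact_force: [-0.1, -0.1, 0.1]
opening: 0.0854
gripper_force: 0.0
```

```bash
python3 j.py
python3 - <<'E'
from h import *
grab('scene','s7.png')
E
```

```text
jig x,y mm -204.1073199071143 -81.2607881203885 z 0.17794629296687386 psi 185.99389436681577 [-8.86592873e-04 -5.22827266e-02  9.98631922e-01 -1.21853213e-04] [ 0.96699304  0.48668684 -1.3418444   2.09366269  0.56764189  1.00982545
  1.00143605] [-0.09536948 -0.10504067  0.14147613] 24.6167
```

View pics/s7.png

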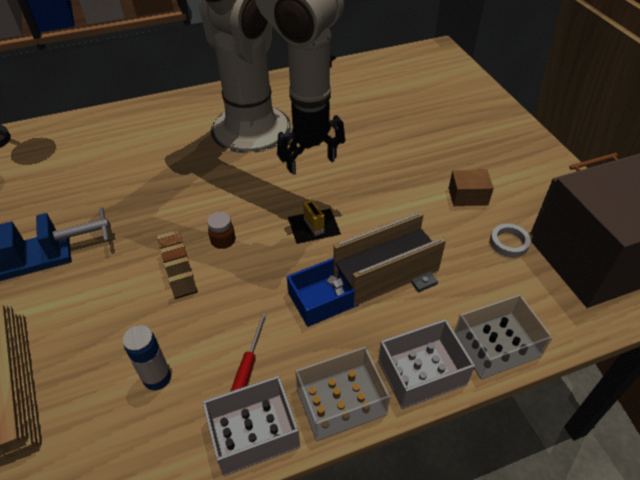

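The scraper stands upright on the mat at (314,217), the chips are in the tray at (336,284), the deck is clear in both views and the bystanders are unmoved.

```bash
python3 -c "
from rig import ctrl
print(ctrl.close_job())"
```

```text
the job is handed in; nothing more can be done
None
```

Job handed in at about 25 s with no verdict shown: the deck is bare and the scraper stands released on the mat, but I could see only three of the four chips in the tray (the fourth is probably under the heap).

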